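# Try the cover of the chilled sample box, free its catch if caught, and hold the cover open

## Robot

A 6-joint arm with a two-finger parallel gripper is mounted at the origin on a cart in front of the work surface, level with it; the furniture and walls round the work are solid. World frame = base frame: x ahead of the robot, y to its left, z up, the work surface at z = 0. Lengths are in m, angles in rad, forces in N, time in s.
With the tool pointing down it reaches from about 0.25 to 0.725 m from the base axis. Payload 4 kg.
Tool frame: the origin (TCP) lies at the very end of the fingers, on their centre line; the grasp point (between the pads) lies 19 mm behind it; z points along the fingers, y is the direction in which the jaws open and shut (so a half turn about z gives the same grasp; the last joint's range is limited). The gripper opens to 85 mm and grips with 20 to 120 N. Pads are 22 mm wide; open, the fingers measure 114 mm over their backs; the gripper's body (76 mm by 85 mm) begins 54 mm behind the grasp point. The pads swing forward as they close: fully open they stand 13 mm farther back than shut.
Start: joints at [-1.227, 0.241, 0.005, 1.335, 0, 1.571], TCP at [0.169, -0.471, 0.231] pointing down, gripper open.
Joint ranges: [-2.72, 2.72], [-1.05, 1.87], [-1.09, 1.28], [-1.99, 2.15], [-1.42, 1.44], [-3.14, 3.14]. Speed limits (rad/s): [2.79, 2.79, 3.14, 3.14, 3.14, 3.14].

## Interface

Orientations are given as a unit quaternion [x, y, z, w].
In Python, from workcell import bot gives the robot as it stands.
- The arm moves only by the shell command python3 -m crank 'ROWS'. ROWS is JSON, a list that holds one entry, the list of rows, each a list of 5 numbers: the shift along the tool's x, y, z in mm, then the turn about the tool's z in degrees, then the closure in counts, from 0 (fully open) to 255 (shut). In form: [[[tx, ty, tz, turn, grip], ...]]. A call has 1 to 12 rows; each row shifts and turns the pose as measured when the row begins, along the tool's axes as they then stand; what a row does not reach is not made up. A row lasts 1/8 s, in which the tool goes at most 62.5 mm and 10.7 degrees, less where a joint would pass 70% of its speed; a pose out of reach is approached as far as the arm can. A call is refused whole if a number of a shift passes 62.5 or a number of a turn 10.7, either way. A call with a gripper value outside its range is refused whole. The fingers move at their own pace and stop on an object; the grip force is fixed at half the most. Time passes only in rows, so rows that do not move let the fingers close. It gives the time, the measured TCP pose, the force and the opening at its end, in the units of the state.
- bot.get_obs(): the state, without advancing time (a new reading comes with each control period).
- bot.camera(name): name is "side" or "top"; returns a dict with "img" (480x640x3 uint8, blue, green, red), "depth" (480x640 float32, m along the optical axis (not along the pixel's ray), 0 where there is no reading), "fx", "fy", "cx", "cy" (pixels), "D" ([k1, k2, p1, p2, k3] as OpenCV has them; the pictures are not rectified), "R" (3x3) and "t" (3): a world point X has camera coordinates R X + t. Camera axes: x right, y down, z forward; pixel columns grow to the right and rows downward; lengths in m; the calibration is good to about 2 mm. A picture is of the moment at which its call begins.
- bot.job_done(): hands the job in, once; it reports no verdict.
The state is a dict: "clock": time; "joint_pos": joint angles; "joint_vel": joint speeds; "tau": joint torques, N m; "eef_pos": TCP position; "tool_rot": TCP orientation; "ft_force": force on the tool from outside, world axes, zero at the start; "ft_torque": the same for the moment, N m; "grip_width": finger opening in m.
Only numpy, scipy, OpenCV 4.12 (cv2) and the standard library are available. Lean on these libraries where they do the work, as an engineer would, in place of code of your own. Each camera call takes 0.05 s, during which the arm holds its last target.

## Task

Take the bar pull at the front of the sample box's cover and tug it up for a moment to learn whether the hidden catch holds it. If it is caught, let it down, press the blue release plunger on the box's side all the way down to its stop and let go of it; if the cover gives, leave the plunger alone. Then lift the cover by its pull to about 60 degrees and finish while still holding it open there, without disturbing the other things on the bench.

Things in the scene. Friction and masses are not known exactly. Their poses are not given: they have to be found in the camera images.
- case: white and grey sample box fixed to the bench, 150 (x) by 170 (y) mm, walls 62 mm high; origin under its centre on the bench, z up, +x from the pull to the cover's hinge, +y to the left as seen from the pull. A grey housing 54 (x) by 52 (y) mm, 85 mm high, stands on its -y side, centred at (-35, -130) mm; a bolt hidden in it may or may not hold the cover
- cover_pull (a point): middle of the cover's steel bar pull: round bar 10 mm thick, along the case's y, 71 mm free between its two arms, lying 34 mm in front of the box's wall (29 mm free gap) and, with the cover shut, 67 mm above the bench; nothing below it. It is 189 mm from the hinge axis and swings with the cover
- cover_hinge (a point): point on the cover's hinge axis, midway along the far rim of the box, 64 mm above the bench; the axis runs along the case's y
- cover (a joint): angle of the cover in rad: 0 shut, grows as the pull is lifted, up to 1.35. A caught cover has play: it lifts about 0.025 rad (5 mm at the pull) and stops dead; a free one swings on. It weighs about 0.25 kg and a light spring helps close it: about 1.5 to 2 N at the pull lifts it, and it falls shut unless held
- release (a joint): travel of the release plunger in m: 0 up, 0.010 fully down at its stop. A spring (2 N at the top, 6 N at the stop, and up to 2 N more while it moves the bolt) brings it back. Only the last 2 mm of travel surely free the catch; once freed the cover stays free after the plunger is let go
- release_top (a point): centre of the top of the release plunger's blue head, a disc of 26 mm diameter, 105 mm above the bench when up; it is pressed straight down
- catch_point (a point): point on a small follower inside the closed catch housing, moved by the hidden bolt through less than 1 mm only: used by the rules, too small to guide the work
- timer: white bench timer, 24x70x66 mm, bystander; origin under its centre
- tape: roll of cream label tape lying flat, 77 mm across, 19 mm high, bystander; origin under its centre
- dish: round clear dish with lid, 90 mm across, 12 mm high, bystander; origin under its centre
- marker: red marker pen lying, 128 mm long, bystander; origin under its centre
- amber_bottle: brown bottle with black cap, 72 mm across, 172 mm high, bystander; origin under its centre

How it is judged:
By the outcome, as a careful person would: the job done as asked, in the order asked, and still so for the second after the job is handed in, while the arm keeps its last pose, push and grip.
It also fails if it takes over 51 s, if anything falls off the work surface, if the arm or the gripper's body presses on something with over 40 N, if the wrist force passes 120 N, or if a joint passes its speed limit or range.

## Working session

There is one attempt and no reset: what is moved stays moved. The work goes in short steps, Python scripts to look and compute and a shell command to move; the robot and the scene stay as the last step left them, time stands still between calls to the robot, and variables do not carry over. Pictures are saved under pics/ and viewed, and the job is handed in when it is done.

```bash
ls; mkdir -p pics; python3 - <<'E'
from workcell import bot
import cv2,numpy as np
o=bot.get_obs(); print({k:np.round(v,3).tolist() for k,v in o.items()})
for n in("side","top"):
    c=bot.camera(n); cv2.imwrite(f"pics/{n}0.png",c["img"]); np.savez(f"{n}0.npz",**c)
    print(n,c["fx"],c["cx"],c["cy"],c["D"],(-np.array(c["R"]).T@c["t"]).round(3),np.round(c["R"],2).tolist())
E
```

```text
pics
{'clock': 0.0, 'joint_pos': [-1.227, 0.241, 0.004, 1.335, -0.0, 1.571], 'joint_vel': [0.0, 0.002, -0.0, 0.001, 0.002, -0.001], 'tau': [0.003, -37.232, 25.241, 0.017, 0.0, -0.0], 'eef_pos': [0.168, -0.47, 0.23], 'tool_rot': [0.985, 0.171, -0.0, -0.001], 'ft_force': [1.083, 0.536, 0.446], 'ft_torque': [-0.036, 0.024, -0.049], 'grip_width': 0.085}
side 570.7060068449983 319.92481112384377 244.04171134329363 [-0.12791471  0.          0.          0.          0.        ] [0.015 0.997 0.643] [[-0.83, -0.55, -0.0], [-0.28, 0.43, -0.86], [0.47, -0.71, -0.52]]
top 551.7206356284476 316.9901796895409 241.6882434463469 [-0.12350476  0.          0.          0.          0.        ] [0.424 0.27  1.367] [[-0.0, -1.0, -0.01], [-1.0, 0.01, -0.06], [0.06, 0.01, -1.0]]
```

View pics/side0.png

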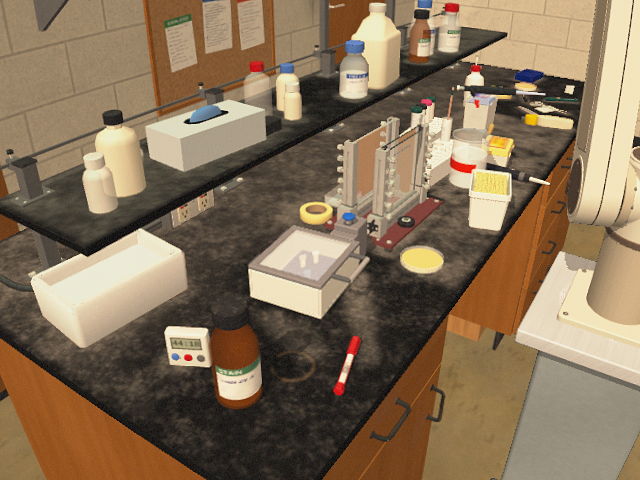

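View pics/top0.png

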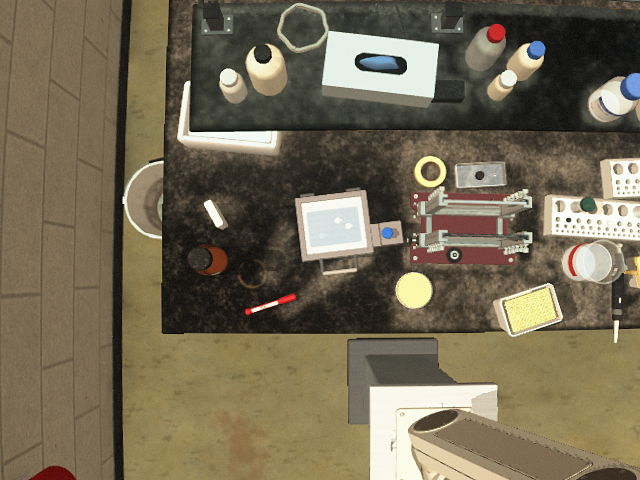

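The side view shows the case around (308,268), with the plunger at (349,216). In the top view the case is at (333,225), the pull at about (339,267) and the blue plunger at (388,233). I'll measure these.

```bash
cat > h.py <<'E'
import numpy as np,cv2
def load(n): return dict(np.load(n))
def ray(c,uv):
    K=np.array([[c["fx"],0,c["cx"]],[0,c["fy"],c["cy"]],[0,0,1]],float)
    p=cv2.undistortPoints(np.array(uv,float).reshape(-1,1,2),K,np.array(c["D"],float)).reshape(-1,2)
    d=np.c_[p,np.ones(len(p))]@np.array(c["R"])
    return -np.array(c["R"]).T@np.array(c["t"]).ravel(),d
def onplane(c,uv,z):
    o,d=ray(c,uv); return o+d*((z-o[2])/d[:,2])[:,None]
def bydepth(c,uv):
    o,d=ray(c,uv); return np.array([o+dd*c["depth"][int(round(v)),int(round(u))] for dd,(u,v) in zip(d,uv)])
def two(c1,u1,c2,u2):
    o1,d1=ray(c1,[u1]);o2,d2=ray(c2,[u2]);d1=d1[0];d2=d2[0]
    s=np.linalg.lstsq(np.c_[d1,-d2],o2-o1,rcond=None)[0]
    a=o1+s[0]*d1;b=o2+s[1]*d2; return (a+b)/2,np.linalg.norm(a-b)
E
python3 - <<'E'
from h import *
t=load("top0.npz");s=load("side0.npz")
B={}
for n,c,(x0,y0,x1,y1) in(("top",t,(370,215,410,250)),("side",s,(335,205,365,225))):
    h=cv2.cvtColor(c["img"],cv2.COLOR_BGR2HSV)[y0:y1,x0:x1]
    m=cv2.inRange(h,(100,120,60),(125,255,255)); q=cv2.findContours(m,0,1)[0]; q=max(q,key=cv2.contourArea)
    M=cv2.moments(q); B[n]=(M["m10"]/M["m00"]+x0,M["m01"]/M["m00"]+y0); print(n,B[n],cv2.boundingRect(q))
print("plunger plane",onplane(t,[B["top"]],.105), "two",two(t,B["top"],s,B["side"]),bydepth(t,[B["top"]]))
cv2.imwrite("pics/tz.png",cv2.resize(t["img"][180:280,285:410],None,fx=6,fy=6,interpolation=cv2.INTER_CUBIC)[:600])
cv2.imwrite("pics/sz.png",cv2.resize(s["img"][200:320,240:380],None,fx=5,fy=5,interpolation=cv2.INTER_CUBIC))
E
```

```text
top (386.82159624413146, 232.5) (12, 13, 11, 10)
side (348.43859649122805, 216.0438596491228) (8, 8, 12, 7)
plunger plane [[0.52041417 0.12659295 0.105     ]] two (array([0.52123288, 0.12627709, 0.10001385]), np.float64(0.0010096685505468588)) [[0.52017797 0.1269447  0.10809245]]
```

View pics/tz.png

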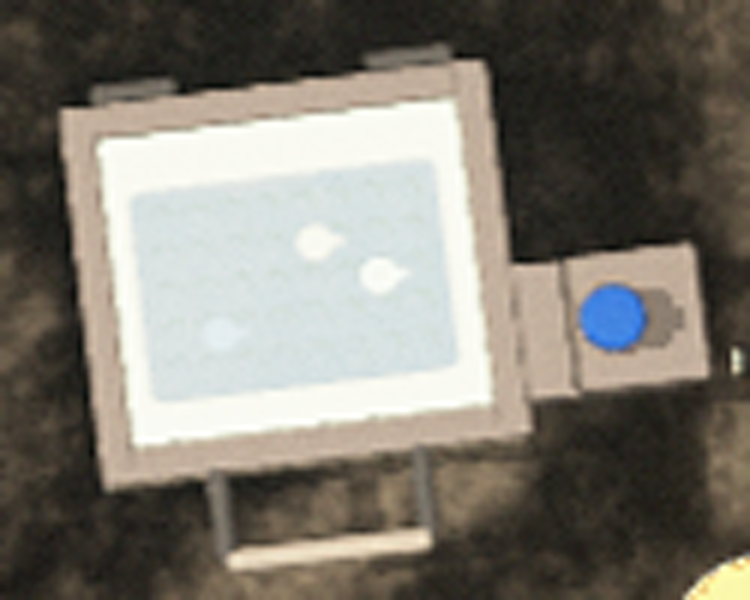

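View pics/sz.png

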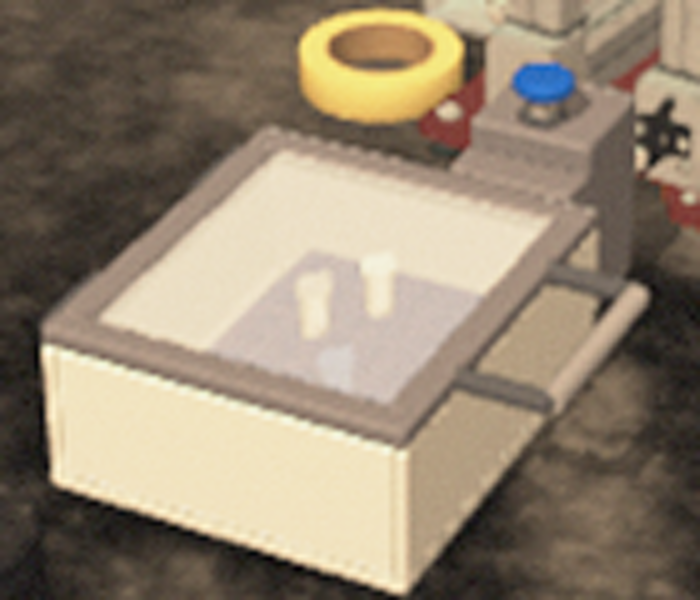

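```bash
python3 - <<'E'
from h import *
t=load("top0.npz");s=load("side0.npz")
zt=lambda p:[((a+.5)/6-.5+o) for a,o in zip(p,(285,180))]
zs=lambda p:[((a+.5)/5-.5+o) for a,o in zip(p,(240,200))]
e=onplane(t,[zt((228,562)),zt((432,540))],.067);print("bar",e.round(4),e.mean(0).round(4),np.linalg.norm(e[0]-e[1]))
for a,b in(((228,560),(556,402)),((432,540),(640,292))): print("two",two(t,zt(a),s,zs(b)))
k=onplane(t,[zt(p) for p in((60,110),(487,60),(530,430),(105,490))],.068);print(k.round(4),k.mean(0).round(4))
d=lambda i,j:k[j]-k[i]
for i,j in((0,1),(3,2),(3,0),(2,1)):
    v=d(i,j);print(np.linalg.norm(v[:2]),np.degrees(np.arctan2(v[1],v[0])))
v=e[1]-e[0];print("bar ang",np.degrees(np.arctan2(v[1],v[0])))
E
```

```text
bar [[0.428  0.2746 0.067 ]
 [0.4362 0.1946 0.067 ]] [0.4321 0.2346 0.067 ] 0.08049522587587188
two (array([0.42804367, 0.27424758, 0.06591843]), np.float64(0.0015960983057169708))
two (array([0.43683095, 0.1949064 , 0.066625  ]), np.float64(0.001515407231642087))
[[0.6068 0.3402 0.068 ]
 [0.6257 0.1711 0.068 ]
 [0.4791 0.1558 0.068 ]
 [0.4564 0.3228 0.068 ]] [0.542  0.2475 0.068 ]
0.1701532112758188 -83.60601557063212
0.1685641430196087 -82.26124008078807
0.15137291999672509 6.602789743648251
0.14741993377177068 5.972737947632871
bar ang -84.14487555001497
```

```bash
python3 -m crank '[[[0,0,0,-9.6,180],[0,0,0,-9.6,180],[0,0,0,-9.6,180],[0,0,0,-9.6,180],[0,0,0,-9.6,180],[0,0,0,-9.6,180],[0,0,0,-9.6,180],[0,0,0,-9.6,180]]]'; python3 - <<'E'
from h import *
t=load("top0.npz")
from workcell import bot
o=bot.get_obs();print({k:np.round(o[k],3).tolist() for k in("joint_pos","eef_pos","tool_rot","grip_width","ft_force")})
u,v=np.meshgrid(np.arange(640),np.arange(480));P=bydepth(t,np.c_[u.ravel(),v.ravel()]);P=P[(t["depth"].ravel()>0)]
def mx(x0,x1,y0,y1):
    q=P[(P[:,0]>x0)&(P[:,0]<x1)&(P[:,1]>y0)&(P[:,1]<y1)];return q[:,2].max().round(3) if len(q) else None
for x in np.arange(.2,.85,.05): print(round(x,2),[mx(x,x+.05,y,y+.05) for y in np.arange(-.2,.4,.05)])
E
```

```text
clock: 1.1
eef_pos: [0.1673, -0.4672, 0.226]
tool_rot: [0.649, 0.761, 0.003, -0.005]
ft_force: [-0.3, -0.4, -0.3]
grip_width: 0.0251
{'joint_pos': [-1.227, 0.246, -0.003, 1.335, 0.0, 0.186], 'eef_pos': [0.167, -0.467, 0.226], 'tool_rot': [0.649, 0.761, 0.003, -0.005], 'grip_width': 0.025, 'ft_force': [-0.301, -0.378, -0.334]}
0.2 [None, None, None, None, None, None, None, None, None, None, None, None, None]
0.25 [np.float64(0.098), np.float64(0.01), np.float64(0.006), np.float64(0.009), np.float64(0.006), np.float64(0.01), np.float64(0.009), np.float64(0.008), np.float64(0.008), np.float64(0.008), np.float64(0.007), np.float64(0.009), np.float64(0.007)]
0.3 [np.float64(0.099), np.float64(0.101), np.float64(0.01), np.float64(0.009), np.float64(0.016), np.float64(0.019), np.float64(0.008), np.float64(0.007), np.float64(0.009), np.float64(0.009), np.float64(0.008), np.float64(0.012), np.float64(0.019)]
0.35 [np.float64(0.099), np.float64(0.098), np.float64(0.008), np.float64(0.009), np.float64(0.016), np.float64(0.015), np.float64(0.012), np.float64(0.01), np.float64(0.008), np.float64(
[... 1620 characters left out ...]
(0.185), np.float64(0.183), np.float64(0.185), np.float64(0.186), np.float64(0.185), np.float64(0.184), np.float64(0.185), np.float64(0.186), np.float64(0.184), np.float64(0.185), np.float64(0.185)]
0.75 [np.float64(0.187), np.float64(0.187), np.float64(0.186), np.float64(0.186), np.float64(0.257), np.float64(0.26), np.float64(0.255), np.float64(0.186), np.float64(0.188), np.float64(0.186), np.float64(0.188), np.float64(0.188), np.float64(0.187)]
0.8 [np.float64(0.186), np.float64(0.275), np.float64(0.274), np.float64(0.215), np.float64(0.257), np.float64(0.259), np.float64(0.26), np.float64(0.26), np.float64(0.259), np.float64(0.259), np.float64(0.188), np.float64(0.336), np.float64(0.334)]
```

```bash
python3 -m crank '[[[54,31,-1,0.2,180],[54,31,-1,0.2,180],[54,31,-1,0.2,180],[54,31,-1,0.2,180],[54,31,-1,0.2,180],[54,31,-1,0.2,180],[54,31,-1,0.2,180],[54,31,-1,0.2,180],[54,31,-1,0.2,180],[54,31,-1,0.2,180],[54,31,-1,0.2,180]]]'
cat > st.py <<'E'
from workcell import bot
import numpy as np,sys
from scipy.spatial.transform import Rotation as R
o=bot.get_obs();r=R.from_quat(o["tool_rot"]);M=r.as_matrix()
print("t",round(o["clock"],2),"pos",np.round(o["eef_pos"],4),"yaw_y",np.degrees(np.arctan2(M[1,1],M[0,1])).round(2),"z",M[:,2].round(3),"j",np.round(o["joint_pos"],2),"F",np.round(o["ft_force"],1),"w",round(float(o["grip_width"]),4))
for a in sys.argv[1:]:
    T=np.array([float(k) for k in a.split(",")]); print("tool shift mm to",T,(M.T@(T-o["eef_pos"])*1000).round(1))
E
python3 st.py .4321,.2346,.15 .4321,.2346,.055
```

```text
clock: 2.48
eef_pos: [0.4228, 0.1707, 0.2415]
tool_rot: [0.667, 0.745, 0.004, -0.005]
ft_force: [0.6, -1.8, -0.2]
grip_width: 0.0249
t 2.48 pos [0.4228 0.1707 0.2415] yaw_y 6.3 z [-0.002  0.013 -1.   ] j [ 0.37  0.15 -0.09  1.34  0.01  1.84] F [ 0.6 -1.8 -0.2] w 0.0249
tool shift mm to [0.4321 0.2346 0.15  ] [61.3 16.3 92.4]
tool shift mm to [0.4321 0.2346 0.055 ] [ 60.   16.3 187.4]
```

```bash
python3 -m crank '[[[30,8,28,0,180],[30,8,28,0,180],[0,0,28,0,180],[0,0,24,0,180],[0,0,0,0,180]]]'; python3 st.py .4321,.2346,.055
python3 - <<'E'
from h import *
from workcell import bot
ims=[]
for n in("side","top"):
    c=bot.camera(n);np.savez(f"{n}1.npz",**c);ims.append(c["img"])
cv2.imwrite("pics/s1.png",cv2.resize(ims[0][160:320,260:420],None,fx=3.5,fy=3.5,interpolation=cv2.INTER_CUBIC))
cv2.imwrite("pics/t1.png",cv2.resize(ims[1][170:320,260:420],None,fx=3.5,fy=3.5,interpolation=cv2.INTER_CUBIC))
E
```

```text
clock: 3.1
eef_pos: [0.432, 0.2408, 0.1289]
tool_rot: [0.664, 0.748, 0.003, -0.006]
ft_force: [0.6, -0.2, -0.5]
grip_width: 0.0251
t 3.1 pos [0.432  0.2408 0.1289] yaw_y 6.8 z [-0.004  0.012 -1.   ] j [ 0.5   0.3  -0.19  1.07  0.01  1.95] F [ 0.6 -0.2 -0.5] w 0.0251
tool shift mm to [0.4321 0.2346 0.055 ] [-7.1 -0.4 73.8]
```

View pics/s1.png

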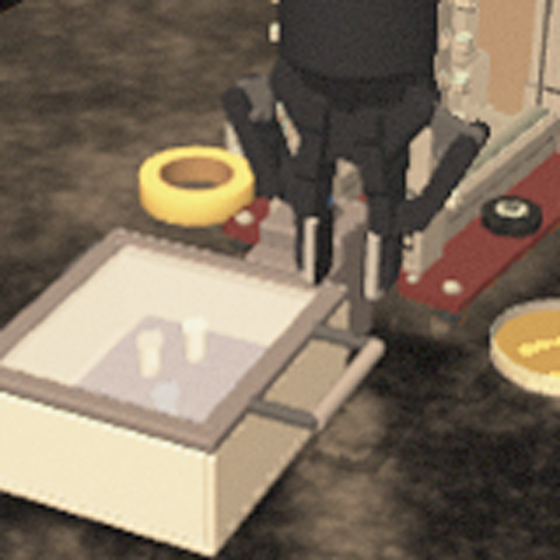

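View pics/t1.png

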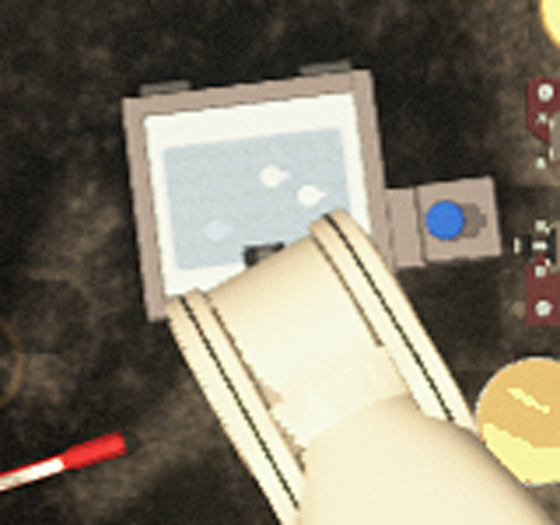

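In the side view the fingers, with tips at about (315,275) and (375,290), straddle the bar line and the bar is still clear below. The top view shows the gripper over the pull and nothing else nearby. Descending.

```bash
python3 -m crank '[[[-3,0,25,0,180],[-3,0,25,0,180],[-1,0,15,0,180],[0,0,8,0,180],[0,0,0,0,180]]]'; python3 st.py .4321,.2346,.052
```

```text
clock: 3.82
eef_pos: [0.4406, 0.2374, 0.0641]
tool_rot: [0.665, 0.747, 0.012, -0.002]
ft_force: [-2.4, 0.1, -0.8]
grip_width: 0.0249
t 3.83 pos [0.4406 0.2374 0.0641] yaw_y 6.65 z [ 0.013  0.021 -1.   ] j [ 0.49  0.37 -0.29  0.89  0.01  1.94] F [-2.4  0.1 -0.8] w 0.0249
tool shift mm to [0.4321 0.2346 0.052 ] [-2.  -9.  11.9]
```

```bash
python3 -m crank '[[[-1,-6,-4,0,180],[-1,-4,0,0,180],[0,0,0,0,180]]]'; python3 st.py .4321,.2346,.052
```

```text
clock: 4.2
eef_pos: [0.4319, 0.2348, 0.0706]
tool_rot: [0.665, 0.747, 0.014, -0.001]
ft_force: [-0.5, 0.0, 0.3]
grip_width: 0.0251
t 4.2 pos [0.4319 0.2348 0.0706] yaw_y 6.65 z [ 0.017  0.023 -1.   ] j [ 0.49  0.34 -0.31  0.89  0.01  1.94] F [-0.5  0.   0.3] w 0.0251
tool shift mm to [0.4321 0.2346 0.052 ] [-0.6 -0.2 18.6]
```

```bash
python3 -m crank '[[[0,-0.5,6,0,180],[0,-0.5,6,0,180],[0,0,0,0,180]]]'; python3 st.py .4321,.2346,.052
```

```text
clock: 4.58
eef_pos: [0.4313, 0.2352, 0.058]
tool_rot: [0.665, 0.747, 0.015, -0.001]
ft_force: [-0.3, -0.4, -0.1]
grip_width: 0.0256
t 4.58 pos [0.4313 0.2352 0.058 ] yaw_y 6.66 z [ 0.018  0.024 -1.   ] j [ 0.49  0.35 -0.33  0.86  0.01  1.95] F [-0.3 -0.4 -0.1] w 0.0256
tool shift mm to [0.4321 0.2346 0.052 ] [-0.8  0.6  6. ]
```

```bash
python3 -m crank '[[[0,0.5,6,0,180],[0,0,0,0,180],[0,0,0,0,255],[0,0,0,0,255],[0,0,0,0,255],[0,0,0,0,255]]]'; python3 st.py .4321,.2346,.052
python3 - <<'E'
from h import *
from workcell import bot
c=bot.camera("side");np.savez("side2.npz",**c)
cv2.imwrite("pics/s2.png",cv2.resize(c["img"][160:320,260:420],None,fx=3.5,fy=3.5,interpolation=cv2.INTER_CUBIC))
E
```

```text
clock: 5.32
eef_pos: [0.4334, 0.2356, 0.0516]
tool_rot: [0.665, 0.747, 0.016, -0.0]
ft_force: [0.8, 0.2, -0.3]
grip_width: 0.0079
t 5.33 pos [0.4334 0.2356 0.0516] yaw_y 6.63 z [ 0.02   0.024 -1.   ] j [ 0.49  0.37 -0.33  0.84  0.01  1.95] F [ 0.8  0.2 -0.3] w 0.0079
tool shift mm to [0.4321 0.2346 0.052 ] [-0.8 -1.4 -0.5]
```

View pics/s2.png

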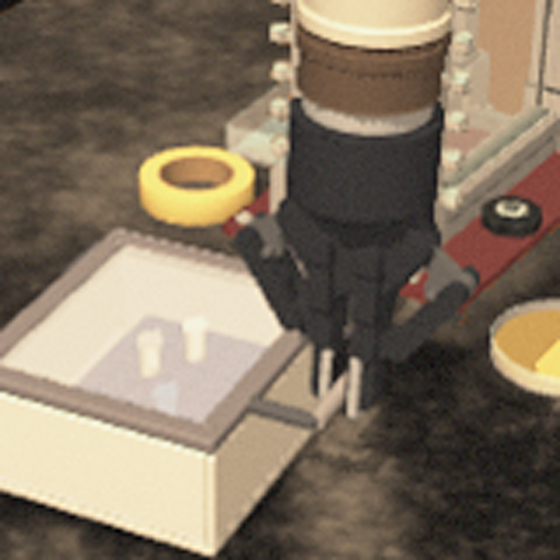

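The bar at about (335,395) sits between the pads, with the opening at 8 mm. Now the tug.

```bash
python3 -m crank '[[[0,0,-3,0,255],[0,0,-3,0,255]]]'; python3 -m crank '[[[0,0,-3,0,255]]]';  python3 -m crank '[[[0,0,-3,0,255]]]'
```

```text
clock: 5.62
eef_pos: [0.4335, 0.2356, 0.0576]
tool_rot: [0.665, 0.747, 0.016, -0.0]
ft_force: [2.4, 0.5, -6.4]
grip_width: 0.0078
clock: 5.75
eef_pos: [0.4335, 0.2354, 0.0593]
tool_rot: [0.665, 0.747, 0.016, -0.0]
ft_force: [9.9, 3.3, -26.2]
grip_width: 0.0079
clock: 5.88
eef_pos: [0.4335, 0.2354, 0.0597]
tool_rot: [0.665, 0.747, 0.015, -0.0]
ft_force: [12.0, 6.8, -30.6]
grip_width: 0.0075
```

```bash
python3 st.py
```

```text
t 5.88 pos [0.4335 0.2354 0.0597] yaw_y 6.63 z [ 0.019  0.023 -1.   ] j [ 0.49  0.36 -0.32  0.87  0.01  1.95] F [ 12.    6.8 -30.6] w 0.0075
```

It's caught: the pull stops dead after about 7 mm and the force rises to 30 N. Letting it down and releasing.

```bash
python3 -m crank '[[[0,0,4,0,255],[0,0,3,0,255],[0,0,1,0,255],[0,0,0,0,255]]]';  python3 st.py .4321,.2346,.052
```

```text
clock: 6.38
eef_pos: [0.4333, 0.2356, 0.0517]
tool_rot: [0.665, 0.747, 0.015, -0.001]
ft_force: [1.4, 0.6, -1.1]
grip_width: 0.0075
t 6.38 pos [0.4333 0.2356 0.0517] yaw_y 6.64 z [ 0.018  0.023 -1.   ] j [ 0.49  0.37 -0.33  0.85  0.01  1.95] F [ 1.4  0.6 -1.1] w 0.0075
tool shift mm to [0.4321 0.2346 0.052 ] [-0.8 -1.3 -0.3]
```

Down, and the force is near zero. Opening, then retreating upward.

```bash
python3 -m crank '[[[0,0,0,0,180],[0,0,0,0,180],[0,0,0,0,180],[0,0,-8,0,180],[0,0,-12,0,180],[0,0,-20,0,180],[0,0,-25,0,180],[0,0,-25,0,180],[0,0,0,0,180]]]';  python3 st.py .5208,.1265,.14
```

```text
clock: 7.5
eef_pos: [0.432, 0.2337, 0.1493]
tool_rot: [0.665, 0.747, 0.016, -0.0]
ft_force: [0.6, 0.1, -0.5]
grip_width: 0.0255
t 7.5 pos [0.432  0.2337 0.1493] yaw_y 6.64 z [ 0.022  0.025 -0.999] j [ 0.49  0.25 -0.2   1.09  0.01  1.94] F [ 0.6  0.1 -0.5] w 0.0255
tool shift mm to [0.5208 0.1265 0.14  ] [-117.    75.5    8.6]
```

```bash
python3 -m crank '[[[-30,19,0,0,255],[-30,19,0,0,255],[-30,19,0,0,255],[-25,17,0,0,255],[0,0,0,0,255],[0,0,0,0,255]]]';  python3 st.py .5208,.1265,.14 .5208,.1265,.11
python3 - <<'E'
from h import *
from workcell import bot
c=bot.camera("side");np.savez("side3.npz",**c)
cv2.imwrite("pics/s3.png",cv2.resize(c["img"][140:300,260:420],None,fx=3.5,fy=3.5,interpolation=cv2.INTER_CUBIC))
E
```

```text
clock: 8.25
eef_pos: [0.519, 0.1255, 0.1461]
tool_rot: [0.664, 0.748, 0.015, -0.002]
ft_force: [-0.0, 0.2, -0.2]
grip_width: 0.0003
t 8.25 pos [0.519  0.1255 0.1461] yaw_y 6.78 z [ 0.017  0.025 -1.   ] j [ 0.23  0.34 -0.09  1.12  0.02  1.68] F [-0.   0.2 -0.2] w 0.0003
tool shift mm to [0.5208 0.1265 0.14  ] [0.6 1.8 6.2]
tool shift mm to [0.5208 0.1265 0.11  ] [-0.1  1.2 36.2]
```

View pics/s3.png

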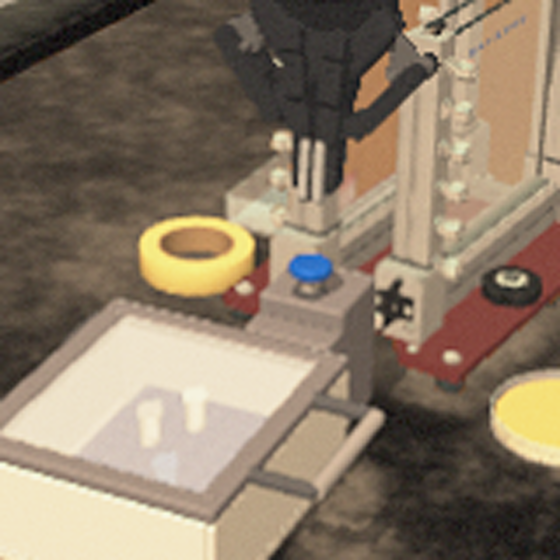

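The closed fingers, with tips at about (315,200), hang above the blue head at (310,268), and the cover is shut. Descending.

```bash
python3 -m crank '[[[0,0.5,12,0,255],[0,0.5,12,0,255],[0,0,8,0,255],[0,0,0,0,255]]]';  python3 st.py .5208,.1265,.105 .5208,.1265,.095
```

```text
clock: 8.8
eef_pos: [0.5183, 0.1285, 0.111]
tool_rot: [0.662, 0.749, 0.014, -0.002]
ft_force: [0.8, -0.9, 0.4]
grip_width: -0.0001
t 8.8 pos [0.5183 0.1285 0.111 ] yaw_y 7.02 z [ 0.015  0.025 -1.   ] j [ 0.23  0.37 -0.14  1.04  0.02  1.68] F [ 0.8 -0.9  0.4] w -0.0001
tool shift mm to [0.5208 0.1265 0.105 ] [-2.4  2.1  6. ]
tool shift mm to [0.5208 0.1265 0.095 ] [-2.7  1.9 16. ]
```

```bash
python3 -m crank '[[[-2,2,4,0,255],[0,0,5,0,255]]]';python3 -m crank '[[[0,0,4,0,255],[0,0,3,0,255]]]';python3 -m crank '[[[0,0,3,0,255]]]'
```

```text
clock: 9.05
eef_pos: [0.5215, 0.127, 0.1025]
tool_rot: [0.662, 0.749, 0.015, -0.002]
ft_force: [-3.3, -2.3, 10.9]
grip_width: 0.0001
clock: 9.3
eef_pos: [0.5215, 0.1269, 0.098]
tool_rot: [0.662, 0.749, 0.015, -0.002]
ft_force: [-3.7, -0.3, 7.6]
grip_width: -0.0002
clock: 9.43
eef_pos: [0.5214, 0.1269, 0.0961]
tool_rot: [0.663, 0.749, 0.016, -0.001]
ft_force: [-2.5, -0.3, 6.8]
grip_width: 0.0001
```

```bash
python3 -m crank '[[[0,0,3,0,255]]]';python3 -m crank '[[[0,0,3,0,255]]]'
```

```text
clock: 9.55
eef_pos: [0.5216, 0.1269, 0.0949]
tool_rot: [0.663, 0.749, 0.016, -0.001]
ft_force: [-7.2, -1.4, 19.8]
grip_width: 0.0002
clock: 9.68
eef_pos: [0.5216, 0.1269, 0.0948]
tool_rot: [0.663, 0.749, 0.017, -0.001]
ft_force: [-9.1, -1.6, 23.9]
grip_width: -0.0002
```

It's at the stop: z = 0.0948, and the force rises to 24 N with no further travel. Letting go and returning above the pull.

```bash
python3 -m crank '[[[0,0,1,0,255],[0,0,-6,0,255],[0,0,-10,0,255],[0,0,-15,0,255],[0,0,-20,0,255],[0,0,-4,0,180],[0,0,0,0,180]]]';  python3 st.py .4325,.235,.14
python3 - <<'E'
from h import *
from workcell import bot
c=bot.camera("side");np.savez("side4.npz",**c)
cv2.imwrite("pics/s4.png",cv2.resize(c["img"][140:300,260:420],None,fx=3.5,fy=3.5,interpolation=cv2.INTER_CUBIC))
E
```

```text
clock: 10.55
eef_pos: [0.5214, 0.1253, 0.1545]
tool_rot: [0.663, 0.748, 0.018, 0.0]
ft_force: [-0.5, 1.0, -0.7]
grip_width: 0.0255
t 10.55 pos [0.5214 0.1253 0.1545] yaw_y 6.91 z [ 0.025  0.027 -0.999] j [ 0.22  0.33 -0.07  1.13  0.02  1.67] F [-0.5  1.  -0.7] w 0.0255
tool shift mm to [0.4325 0.235  0.14  ] [119.3 -75.4  15.3]
```

View pics/s4.png

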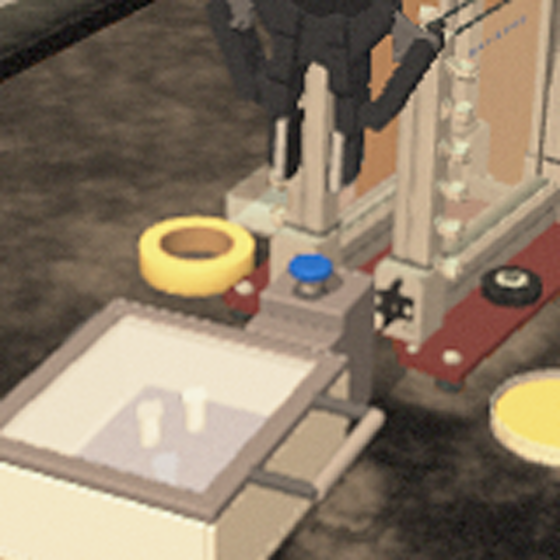

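The plunger is back up at (310,268) and the cover is shut. Moving back to the pull.

```bash
python3 -m crank '[[[30,-19,0,0,180],[30,-19,0,0,180],[30,-19,0,0,180],[29,-18,4,0,180],[0,0,4,0,180],[0,0,0,0,180]]]';  python3 st.py .4325,.235,.12
```

```text
clock: 11.35
eef_pos: [0.4286, 0.2358, 0.1421]
tool_rot: [0.664, 0.748, 0.015, -0.001]
ft_force: [0.0, 0.1, -0.2]
grip_width: 0.0247
t 11.35 pos [0.4286 0.2358 0.1421] yaw_y 6.81 z [ 0.018  0.023 -1.   ] j [ 0.5   0.26 -0.21  1.07  0.01  1.95] F [ 0.   0.1 -0.2] w 0.0247
tool shift mm to [0.4325 0.235  0.12  ] [-1.8  3.3 22.1]
```

```bash
python3 -m crank '[[[-1,3,12,0,180],[0,0,12,0,180],[0,0,12,0,180],[0,0,12,0,180],[0,0,12,0,180],[0,0,8,0,180],[0,0,0,0,180]]]';  python3 st.py .4328,.235,.053
```

```text
clock: 12.22
eef_pos: [0.434, 0.2342, 0.0677]
tool_rot: [0.665, 0.746, 0.013, -0.001]
ft_force: [-0.1, -0.0, 0.2]
grip_width: 0.025
t 12.22 pos [0.434  0.2342 0.0677] yaw_y 6.56 z [ 0.015  0.021 -1.   ] j [ 0.49  0.35 -0.31  0.89  0.01  1.94] F [-0.1 -0.   0.2] w 0.025
tool shift mm to [0.4328 0.235  0.053 ] [ 0.6 -1.3 14.7]
```

```bash
python3 -m crank '[[[0,-1,7,0,180],[0,0,7,0,180],[0,0,0,0,180],[0,0,0,0,255],[0,0,0,0,255],[0,0,0,0,255],[0,0,0,0,255]]]';  python3 st.py .4328,.235,.053
```

```text
clock: 13.1
eef_pos: [0.4334, 0.2349, 0.0539]
tool_rot: [0.665, 0.747, 0.014, -0.001]
ft_force: [-0.4, 0.6, 0.5]
grip_width: 0.0075
t 13.1 pos [0.4334 0.2349 0.0539] yaw_y 6.58 z [ 0.017  0.023 -1.   ] j [ 0.49  0.36 -0.33  0.86  0.01  1.95] F [-0.4  0.6  0.5] w 0.0075
tool shift mm to [0.4328 0.235  0.053 ] [ 0.1 -0.6  0.9]
```

Regripped. Lifting along the arc, first 10° in 5° steps.

```bash
python3 -m crank '[[[0.3,0.7,-8,0,255],[0.3,1,-8,0,255]]]';python3 -m crank '[[[0.3,1.4,-8,0,255],[0.3,1.6,-8,0,255]]]'; python3 st.py
```

```text
clock: 13.35
eef_pos: [0.4341, 0.235, 0.0699]
tool_rot: [0.665, 0.747, 0.013, -0.002]
ft_force: [0.2, -1.0, -3.7]
grip_width: 0.0076
clock: 13.6
eef_pos: [0.4365, 0.2353, 0.0869]
tool_rot: [0.665, 0.746, 0.012, -0.002]
ft_force: [-0.7, -1.2, -1.8]
grip_width: 0.0077
t 13.6 pos [0.4365 0.2353 0.0869] yaw_y 6.57 z [ 0.014  0.021 -1.   ] j [ 0.49  0.33 -0.27  0.95  0.01  1.94] F [-0.7 -1.2 -1.8] w 0.0077
```

The cover is free: 33 mm up at about 2 N. Continuing.

```bash
python3 -m crank '[[[0.2,2,-8,0,255],[0.2,2.2,-8,0,255],[0.2,2.6,-7.8,0,255],[0.2,2.9,-7.8,0,255],[0.2,3.3,-7.5,0,255],[0.2,3.6,-7.5,0,255]]]'
cat > ang.py <<'E'
from workcell import bot
import numpy as np
p=np.array(bot.get_obs()["eef_pos"]);d=p-np.array([.4334,.2349,.0539]);a=np.radians(6.5)
ex=np.array([np.cos(a),np.sin(a),0]);ey=np.array([-np.sin(a),np.cos(a),0])
x=d@ex*1000;z=d[2]*1000
X=189*np.cos(np.radians(.9))-x; Z=3+z
print("case dx,dy,dz",round(x,1),round(d@ey*1000,1),round(z,1),"theta",np.degrees(np.arctan2(Z,X))-.9,"radius",np.hypot(X,Z))
E
python3 ang.py;python3 st.py
```

```text
clock: 14.35
eef_pos: [0.4525, 0.2371, 0.1368]
tool_rot: [0.665, 0.746, 0.012, -0.002]
ft_force: [-2.3, -0.5, -0.6]
grip_width: 0.0074
case dx,dy,dz 19.3 0.0 82.9 theta 25.9455695693356 radius 190.21000052387936
t 14.35 pos [0.4525 0.2371 0.1368] yaw_y 6.57 z [ 0.012  0.02  -1.   ] j [ 0.48  0.31 -0.16  1.08  0.01  1.93] F [-2.3 -0.5 -0.6] w 0.0074
```

```bash
python3 -m crank '[[[0.2,4,-7.3,0,255],[0.2,4.2,-7.1,0,255],[0.2,4.6,-6.9,0,255],[0.2,4.8,-6.8,0,255],[0.2,5.1,-6.5,0,255],[0.2,5.4,-6.3,0,255],[0.2,5.6,-6,0,255],[0.2,5.8,-5.8,0,255]]]'
python3 ang.py;python3 st.py
python3 - <<'E'
from h import *
from workcell import bot
c=bot.camera("side")
cv2.imwrite("pics/s5.png",cv2.resize(c["img"][120:320,240:420],None,fx=3,fy=3,interpolation=cv2.INTER_CUBIC))
E
```

```text
clock: 15.35
eef_pos: [0.493, 0.2418, 0.1934]
tool_rot: [0.665, 0.746, 0.011, -0.002]
ft_force: [-0.2, 0.1, -5.1]
grip_width: 0.0074
case dx,dy,dz 60.0 0.2 139.5 theta 46.95679871747494 radius 192.22984636379766
t 15.35 pos [0.493  0.2418 0.1934] yaw_y 6.56 z [ 0.011  0.019 -1.   ] j [0.45 0.34 0.04 1.26 0.01 1.91] F [-0.2  0.1 -5.1] w 0.0074
```

View pics/s5.png

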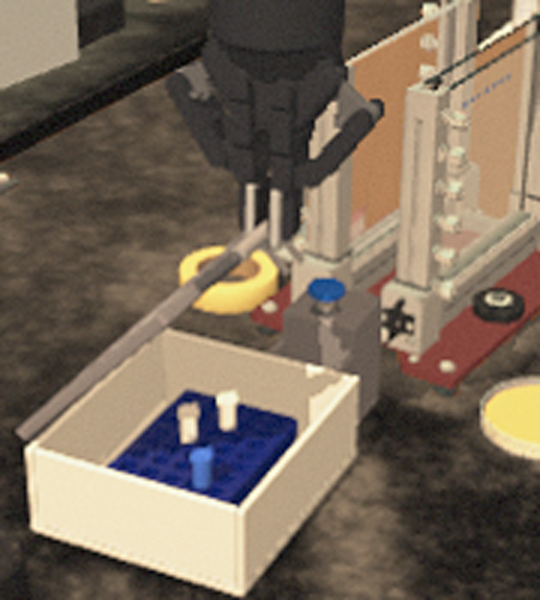

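The cover stands at about 46° (edge from (25,430) to the grip at (265,235)). The fingers hold the bar and nothing has been disturbed. Now the last part of the arc.

```bash
python3 -m crank '[[[0.2,5.8,-4.7,0,255],[0.2,6,-4.4,0,255],[0.2,6.2,-4.2,0,255],[0.2,6.3,-3.9,0,255],[0.2,6.5,-3.6,0,255],[0.2,6.5,-3.2,0,255],[0,0,0,0,255]]]'
python3 ang.py;python3 st.py
python3 - <<'E'
from h import *
from workcell import bot
c=bot.camera("side");np.savez("side6.npz",**c)
t=bot.camera("top");np.savez("top6.npz",**t)
cv2.imwrite("pics/s6.png",cv2.resize(c["img"][120:320,240:420],None,fx=3,fy=3,interpolation=cv2.INTER_CUBIC))
cv2.imwrite("pics/t6.png",t["img"])
E
```

```text
clock: 16.27
eef_pos: [0.5316, 0.2463, 0.2224]
tool_rot: [0.666, 0.746, 0.01, -0.002]
ft_force: [-2.3, -2.5, 0.4]
grip_width: 0.0075
case dx,dy,dz 98.9 0.2 168.5 theta 61.38814458217132 radius 193.76021351947176
t 16.27 pos [0.5316 0.2463 0.2224] yaw_y 6.54 z [ 0.011  0.018 -1.   ] j [0.43 0.4  0.21 1.36 0.01 1.88] F [-2.3 -2.5  0.4] w 0.0075
```

View pics/s6.png

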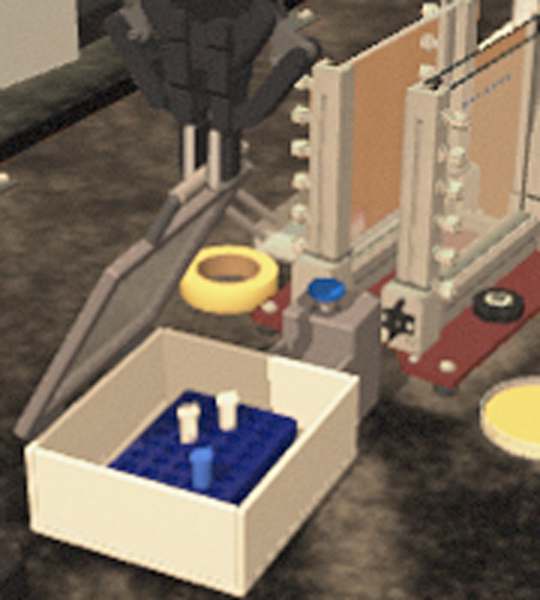

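View pics/t6.png

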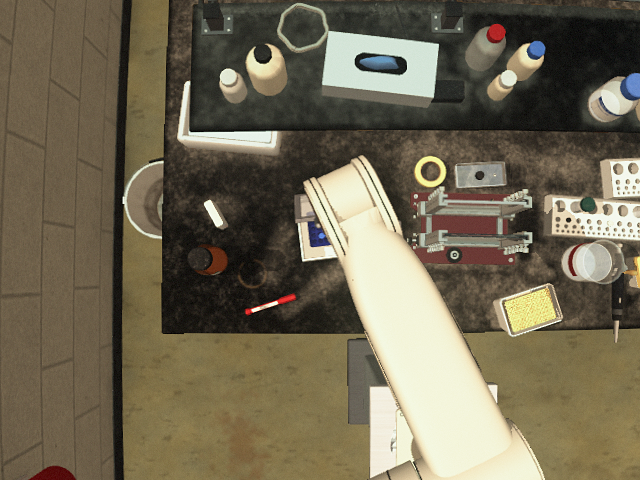

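Everything looks in place: the bar is in the pads at about (205,175) in the side view, and timer, tape, bottle and marker are unmoved. Checking the angle from the image.

```bash
python3 - <<'E'
from h import *
s=load("side6.npz")
cv2.imwrite("pics/s6z.png",cv2.resize(s["img"][150:270,240:335],None,fx=5,fy=5,interpolation=cv2.INTER_CUBIC))
a=np.radians(6.5);ex=np.array([np.cos(a),np.sin(a),0]);ey=np.array([-np.sin(a),np.cos(a),0]);C=np.array([.542,.2475,0])
def pl(p,Y):
    uv=[(p[0]+.5)/3-.5+240,(p[1]+.5)/3-.5+120]
    o,d=ray(s,[uv]);d=d[0];k=(Y-(o-C)@ey)/(d@ey);X=o+k*d-C;return np.array([X@ex,X[2]])*1000
h=pl((18,432),.085);f=pl((106,268),.085);print(h,f,np.degrees(np.arctan2(f[1]-h[1],h[0]-f[0])),np.hypot(*(f-h)))
# bar +y end
b=pl((155,240),.0355);print("arm/bar",b)
E
```

```text
[80.21976138 70.75533941] [ 11.18018701 200.24380901] 61.93472811089097 146.74374462722477
arm/bar [  7.86530319 196.14488828]
```

View pics/s6z.png

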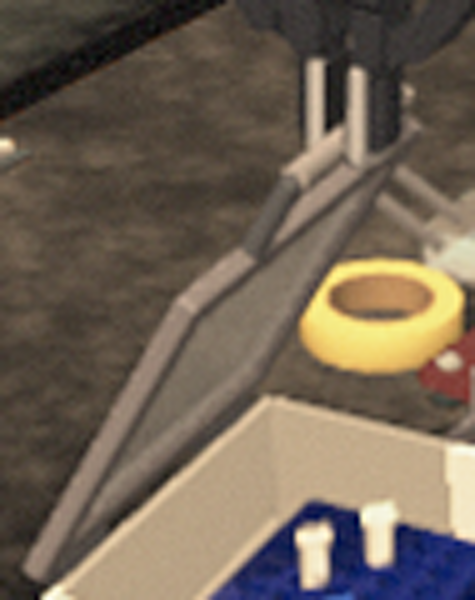

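```bash
python3 -m crank '[[[0,-1,1,0,255],[0,0,0,0,255],[0,0,0,0,255],[0,0,0,0,255],[0,0,0,0,255],[0,0,0,0,255]]]'; python3 ang.py
```

```text
clock: 17.12
eef_pos: [0.5294, 0.2461, 0.2212]
tool_rot: [0.665, 0.746, 0.01, -0.002]
ft_force: [-2.6, -2.4, 1.7]
grip_width: 0.0072
case dx,dy,dz 96.7 0.2 167.3 theta 60.64005288153431 radius 193.68168447186292
```

```bash
python3 - <<'E'
from workcell import bot
import cv2
c=bot.camera("side");cv2.imwrite("pics/s7.png",c["img"])
E
```

```text
(no output)
```

View pics/s7.png

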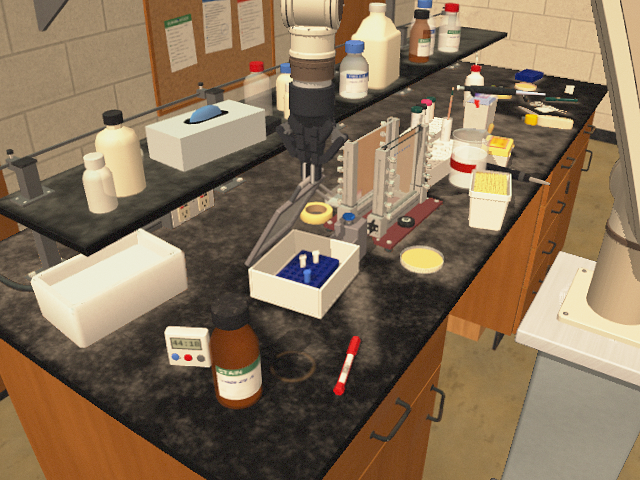

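The cover is held open and steady at about (290,225). The timer (187,346), bottle (237,360), marker (347,365), dish (421,259) and tape (317,213) are all where they were at the start. Handing in.

```bash
python3 -c "
from workcell import bot
print(bot.job_done())"
```

```text
the job is handed in; nothing more can be done
None
```

I gripped the pull and tugged: the cover stopped dead after about 7 mm with the force at 30 N, so it was caught. I let it down and pressed the blue plunger to its stop (z 0.095 m, about 10 mm of travel, 24 N). I let the plunger go, saw it back up, regripped the pull and lifted the cover, which was now free. I handed in at about 17 s, still holding it open.

**Last checks:**
- **Cover angle:** the arm position gave about 60.6° at the end. The side picture gave about 62° just before a final 1 mm correction, so the two agree to 1–2°.
- **Grip:** the opening stayed steady at 7–8 mm, though the bar is 10 mm. The bar appears to have slid about 4 mm along the pads towards the tips during the lift, but it stayed in the pads.
- **Other things:** the timer, tape, dish, marker and bottle look unmoved in the last side picture.

**Off plan:** on the first descent the tool drifted about 8 mm towards the box. The inner finger probably touched the wall, with about 2.4 N measured, and I corrected it before gripping.

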